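Draw the dome tray out with the hook

TASK

Take the hook from its rest, catch the eye of the tray that holds the glass dome, and with the hook drag that tray straight out until all of it is clear of the riser, the dome still standing in it. Touch the trays only with the hook, leave the tray with the two tins in its place, and do not push the other things on the bench about. Then lay the hook back on its rest as it was and let go.

Things in the scene. Friction and masses are not known exactly. Their poses are not given: they have to be found in the camera images.
- hook: Hook tool, 90 g. Wooden handle 100 mm long (x), 16 wide (y), 18 high (z); the origin is the handle's centre, the place to grip it across its width. From its +x end a 6 mm steel shaft runs on along the handle's axis to x = 120 mm and there turns straight down (-z) as a 6 mm thick tip. It starts lying on its rest, z up, tip down.
- hook_tip (a point): Lower end of the hook's down-turned tip: 120 mm ahead of the handle's centre (+x of the hook) and 30 mm below it. Axes as the hook's.
- rest: The hook's wooden rest, fixed: base plate 12 mm high, 50 wide, x = -75 to 125 mm, with two open-topped cradles, cheeks 6 mm thick. Rear one (x = -37 to -27, floor 51 mm up, 24 wide, cheeks 10 high) carries the handle; front one (x = 70 to 80, floor 57 mm up, 16 wide, cheeks 8 high) the shaft. Origin on the bench under the handle's place, x along the lying hook towards its tip, z up.
- rest_seat (a point): Where the handle's centre is when the hook lies on the rest: 60 mm above the bench, above the rest's origin. Axes as the rest's; the lying hook's axes agree with them.
- riser: Clear plastic display riser fixed to the bench: 150 mm deep (x), 230 wide (y), 120 high, top 8 mm thick. Three upright 6 mm walls (y = -112, 0, +112 mm) make two bays 106 mm wide centred at y = +-56 mm, floored by the bench. The open front faces -x, at x = -75 mm. Origin on the bench under its centre.
- dome_tray: The tray to draw out: loose open wooden tray, 110 mm long (x), 92 mm wide (y), 24 mm high, walls and floor 5 mm, 0.18 to 0.35 kg, standing on the bench in one of the bays (either one). A steel eye sticks out of its front (-x) end. It is the tray with the glass dome in it. Origin: centre of its underside.
- dome_tray_eye (a point): Centre of the dome tray's eye: a level ring, hole 28 mm across, outside 40 mm, of 6 mm round bar, open up and down; 34 mm ahead of the tray's front wall, 20 mm above the tray's underside, and at the start 20 to 35 mm outside the riser's front edge. Axes as the tray's, so -x is the way out.
- dome: Glass dome on a brass base, 50 mm across, 80 mm tall, 0.10 to 0.17 kg, standing loose on the floor of the dome tray. Origin: centre of its underside; z up.
- tin_tray: The other tray, of the same make with the same eye, in the other bay; it carries two round aluminium tins, 38 mm across and 25 mm high. To be left alone. Origin: centre of its underside.
- dropper: Bystander: small amber dropper bottle, 28 mm across, 65 mm tall, standing; origin at the centre of its underside.
- jar: Bystander: low glass jar with white lid, 48 mm across, 45 mm tall; origin at the centre of its underside.
- spare_dome: Bystander: another glass dome on a brass base standing directly on the bench, 50 mm across, 80 mm tall; origin at the centre of its underside.
- gift_box: Bystander: closed box 55 x 55 x 35 mm; origin at the centre of its underside.
- brass_base: Bystander: bare brass disc 50 mm across, 14 mm thick, lying flat; origin at the centre of its underside.
Mind the look-alikes: they are no part of the job. What is shaped like the rest but pink is not meant. What is meant by the hook is not pink, and is the larger of those in its own colour.

How it is judged:
By the outcome, as a careful person would: the job done as asked, in the order asked, and still so for the second after the job is handed in, with the robot touching nothing.
It also fails if it takes over 48 s, if anything falls off the work surface, if the arm or the gripper's body presses on something with over 40 N, if the wrist force passes 120 N, or if a joint passes its speed limit or range.

ROBOT

A 6-joint arm with a two-finger parallel gripper is mounted at the origin on the work surface. World frame = base frame: x ahead of the robot, y to its left, z up, the work surface at z = 0. Lengths are in m, angles in degrees, forces in N, time in s.
With the tool pointing down it reaches from about 0.3 to 0.75 m from the base axis. Payload 8.5 kg.
Tool frame: the origin (TCP) lies between the finger pads; the fingertips stand 14 mm ahead of it and the grasp point (between the pads) lies 5 mm behind it; x points along the fingers, z is the direction in which the jaws open and shut, and the axes are right-handed (so a half turn about x gives the same grasp; the last joint's range is limited). The gripper opens to 85 mm and grips with 20 to 120 N. Pads are 22 mm wide; open, the fingers measure 114 mm over their backs; the gripper's body (76 mm by 85 mm) begins 54 mm behind the grasp point. The pads swing forward as they close: fully open they stand 13 mm farther back than shut.
Start: joints at [-80.804, 21.807, 74.336, -0, 83.858, -12.336], TCP at [0.202, -0.512, 0.245] pointing down, gripper open.
Joint ranges: [-178.18, 178.18], [-50.72, 133.34], [12.68, 142.11], [-81.47, 261.47], [9.98, 163.14], [-165.26, 165.26]. Speed limits (degrees/s): [136.94, 136.94, 180, 180, 180, 180].

INTERFACE

Orientations are given as a 3x3 rotation matrix whose columns are the frame's x, y, z axes.
In Python, from rig import env gives the robot as it stands.
- The arm moves only by the shell command python3 -m jog 'ROWS' [FORCE]. ROWS is JSON, a list of rows, each a list of 5 numbers: the opening, from -1 (shut) to 1 (fully open), so that 0 is half open, then the shift along the tool's x, y, z in m, then the turn about the tool's x in rad. In form: [[claw, dx, dy, dz, yaw], ...]. A call has 1 to 20 rows; each row is the pose to reach, as a shift and turn from the pose commanded when the call began, along the tool's axes at that moment; what a row does not reach only later rows make up. A row lasts 1/10 s, in which the tool goes at most 50 mm and 8.59 degrees, less where a joint would pass 70% of its speed; a pose out of reach is approached as far as the arm can. A call with a gripper value outside its range is refused whole. The fingers move at their own pace and stop on an object; FORCE is the grip in N (left out, the last holds). Time passes only in rows, so rows that repeat a pose let the fingers close. It gives the time, the measured TCP pose, the force and the opening at its end, in the units of the state.
- env.observe(): the state, without advancing time (a new reading comes with each control period).
- env.get_image(name): name is "side" or "top"; returns the picture (400x640x3 uint8, red, green, blue); there is no depth.
- env.camera_model(name): a dict with "fx", "fy", "cx", "cy" (pixels), "k1" (the pictures are not rectified: a ray, as slopes to the right and down, at radius r is drawn at 1 + k1 r^2 times it, then the intrinsics apply), "origin" and "orientation" of the camera in the world. Camera axes: x right, y up, looking along -z (the intrinsics and any distortion apply to the point x, -y, -z); pixel columns grow to the right and rows downward; lengths in m; the calibration is good to about 2 mm. A picture is of the moment at which its call begins. camera_model takes no time and is no camera call.
- env.close_job(): hands the job in, once; it reports no verdict.
The state is a dict: "time_s": time; "q": joint angles; "qvel": joint speeds; "joint_efforts": joint torques, N m; "position": TCP position; "tool_rot": TCP orientation; "ft_force": force on the tool from outside, world axes, zero at the start; "wrist_torque": the same for the moment, N m; "grip_width": finger opening in m.
Only numpy, scipy, OpenCV 4.12 (cv2) and the standard library are available. Lean on these libraries where they do the work, as an engineer would, in place of code of your own. Each camera call takes 0.05 s, during which the arm holds its last target.

## Working session

There is one attempt and no reset: what is moved stays moved. The work goes in short steps, Python scripts to look and compute and a shell command to move; the robot and the scene stay as the last step left them, time stands still between calls to the robot, and variables do not carry over. Pictures are saved under pics/ and viewed, and the job is handed in when it is done.

```bash
ls; mkdir -p pics; python3 - <<'E'
from rig import env
import cv2,json
for n in("side","top"):
    cv2.imwrite(f"pics/{n}0.png",env.get_image(n)[:,:,::-1]); print(n,env.camera_model(n))
s=env.observe();print(s)
E
```

```text
pics
side {'fx': 397.26197641186286, 'fy': 397.26197641186286, 'cx': 320.4358668953908, 'cy': 191.02654317638422, 'k1': 0.026995117720092363, 'origin': array([0.25043244, 0.75467028, 0.94561297]), 'orientation': array([[-0.89695818,  0.33541536, -0.28803223],
       [-0.44202085, -0.6938135 ,  0.56854234],
       [-0.00914281,  0.63727495,  0.77058228]])}
top {'fx': 451.463121855478, 'fy': 451.463121855478, 'cx': 324.81191220809916, 'cy': 197.6567339992267, 'k1': -0.06934642271324439, 'origin': array([0.30922646, 0.09469737, 1.45425562]), 'orientation': array([[-0.00877572,  0.98559317, -0.16890555],
       [-0.99992905, -0.01001006, -0.00645779],
       [-0.00805551,  0.16883689,  0.98561109]])}
{'time_s': 0.1, 'q': array([-8.08033229e+01,  2.18354252e+01,  7.43786730e+01,  8.30869539e-04,
        8.38590495e+01, -1.23382741e+01]), 'qvel': array([-0.01383942, -0.10332824, -0.13575508,  0.00727422,  0.01752811,
       -0.07212066]), 'joint_efforts': array([ 4.17670584e-03, -4.49216080e+01, -2.31658369e+01, -1.67831595e-04,
        3.63126026e-03,  1.39448406e-05]), 'position': array([ 0.20182632, -0.51136544,  0.24479972]), 'tool_rot': array([[-1.89809421e-04,  9.30194424e-01,  3.67067156e-01],
       [ 1.26256255e-03,  3.67067093e-01, -9.30193612e-01],
       [-9.99999185e-01,  2.86885733e-04, -1.24410144e-03]]), 'ft_force': array([ 0.43819079, -0.40323635,  0.99949433]), 'wrist_torque': array([-0.005228  ,  0.0204293 , -0.00548331]), 'grip_width': 0.08571869312855208}
```

View pics/side0.png

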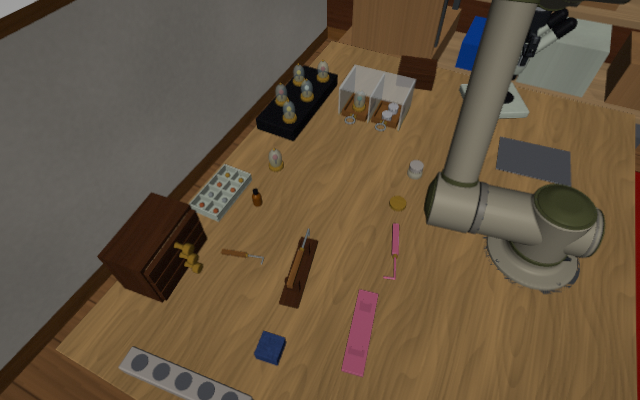

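View pics/top0.png

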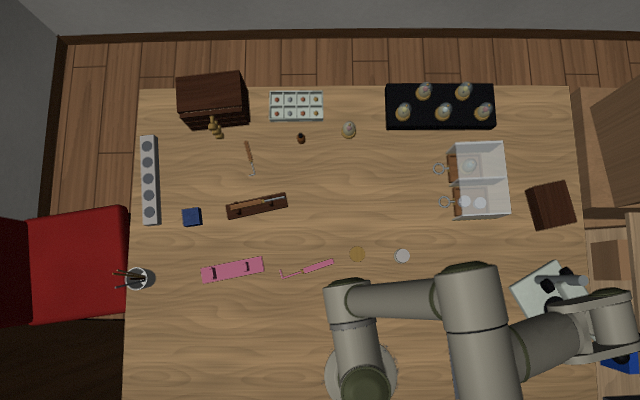

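```bash
python3 - <<'E'
import cv2
t=cv2.imread("pics/top0.png");s=cv2.imread("pics/side0.png")
R=lambda i,x,y,w,h,k:cv2.resize(i[y:y+h,x:x+w],None,fx=k,fy=k,interpolation=cv2.INTER_CUBIC)
cv2.imwrite("pics/t_hook.png",R(t,215,135,100,75+15,8)[:600]);cv2.imwrite("pics/t_ris.png",R(t,425,130,95,95,6))
cv2.imwrite("pics/s_hook.png",R(s,215,225,110,90,6.6));cv2.imwrite("pics/s_ris.png",R(s,330,60,90,80,7))
E
```

```text
(no output)
```

View pics/t_hook.png

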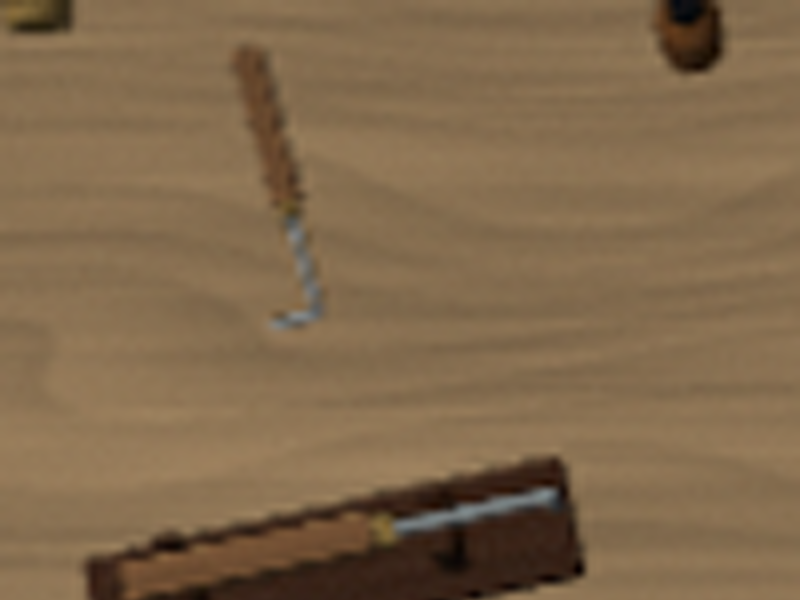

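View pics/t_ris.png

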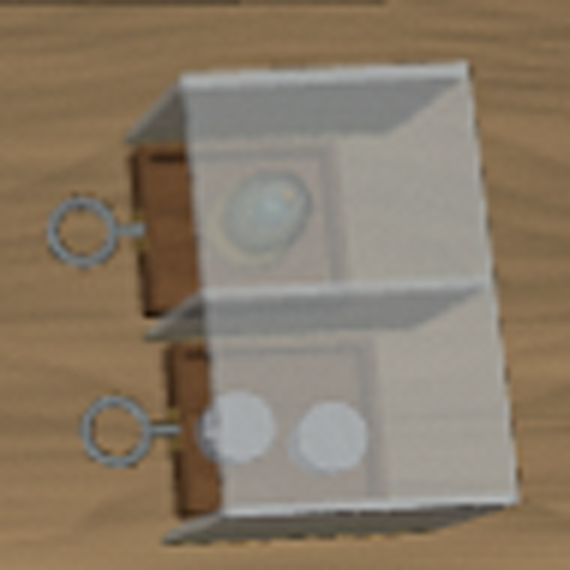

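View pics/s_hook.png

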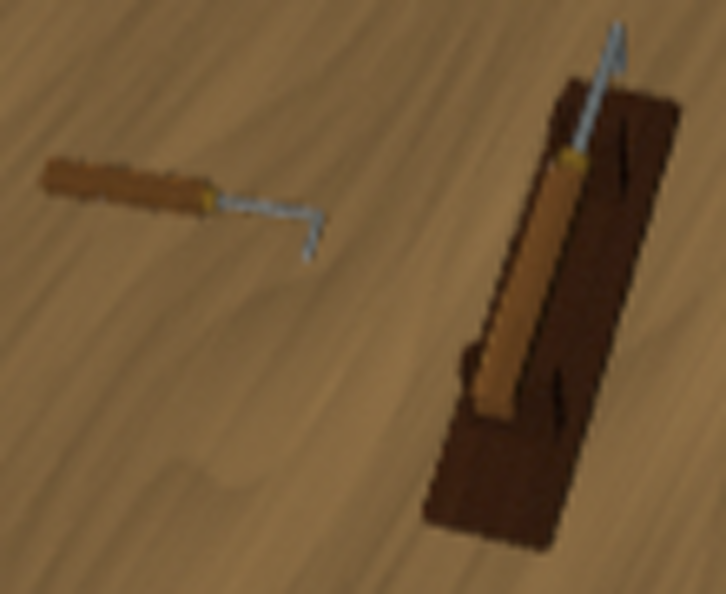

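View pics/s_ris.png

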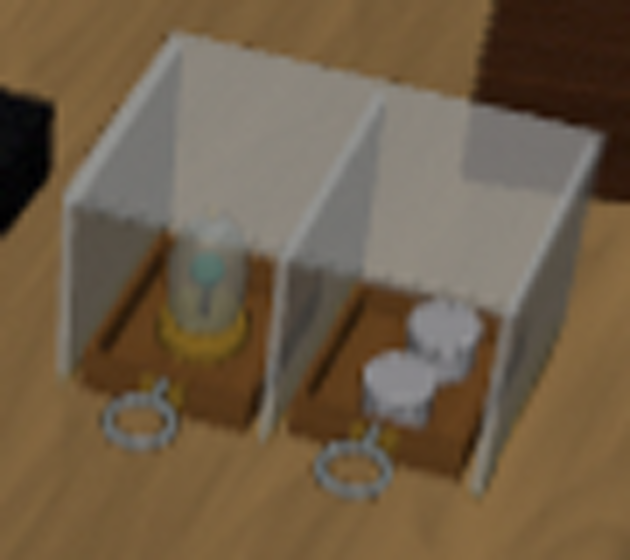

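```bash
cat > h.py <<'E'
from rig import env
import numpy as np, cv2
from scipy.optimize import least_squares
C={n:env.camera_model(n) for n in("side","top")}
def proj(n,P):
    c=C[n];p=(np.asarray(P,float)-c["origin"])@c["orientation"]
    K=np.array([[c["fx"],0,c["cx"]],[0,c["fy"],c["cy"]],[0,0,1.]])
    p=p*[1,-1,-1]; s=p[...,:2]/p[...,2:]; r=(s**2).sum(-1,keepdims=True)
    return s*(1+c["k1"]*r)*[c["fx"],c["fy"]]+[c["cx"],c["cy"]]
def tri(a,b): # side px, top px
    r=least_squares(lambda P:np.r_[proj("side",P)-a,proj("top",P)-b],[.4,0,.05]); return r.x,np.abs(r.fun).max()
def onz(n,px,z):
    r=least_squares(lambda P:proj(n,[P[0],P[1],z])-px,[.4,0.]);return np.r_[r.x,z]
def cr(o,k,u): return (np.asarray(u,float)+.5)/k-.5+np.asarray(o)
def snap(n,name,x,y,w,h,k):
    i=env.get_image(n)[:,:,::-1]; cv2.imwrite(f"pics/{name}_full.png",i)
    cv2.imwrite(f"pics/{name}.png",cv2.resize(i[y:y+h,x:x+w],None,fx=k,fy=k,interpolation=cv2.INTER_CUBIC))
E
python3 - <<'E'
from h import *
np.set_printoptions(precision=4,suppress=True)
T=lambda u:cr((215,135),8,u);S=lambda u:cr((215,225),6.6,u)
for n,s,t in[("rear top",(493,403),(122,578)),("ferr",(573,160),(383,530)),("bend",(618,27),(556,494))]:
    print(n,*tri(S(s),T(t)))
T=lambda u:cr((425,130),6,u);S=lambda u:cr((330,60),7,u)
for n,s,t in[("eyeD",(140,420),(82,232)),("eyeT",(353,469),(116,431)),("risTL",(72,200),(183,78)),("risTR",(515,305),(225,512)),("backTL",(178,38),(466,68)),("backTR",(600,132),(516,497))]:
    print(n,*tri(S(s),T(t)))
i=cv2.imread("pics/top0.png");cv2.imwrite("pics/t_rest.png",cv2.resize(i[180:230,215:300],None,fx=9,fy=9,interpolation=cv2.INTER_CUBIC))
E
```

```text
rear top [0.5192 0.401  0.0619] 0.816903577558179
ferr [0.5389 0.2988 0.0647] 0.13453666770163863
bend [0.5539 0.2319 0.0579] 0.05915260019838797
eyeD [ 0.6486 -0.2674  0.0205] 0.02248715533454515
eyeT [ 0.5388 -0.2804  0.0192] 0.03477764850413223
risTL [ 0.7062 -0.301   0.1138] 0.45792906254433774
risTR [ 0.4805 -0.3063  0.1215] 0.22973231558950147
backTL [ 0.7113 -0.4485  0.116 ] 0.08020485356217932
backTR [ 0.4865 -0.4544  0.1215] 0.163797287418447
```

View pics/t_rest.png

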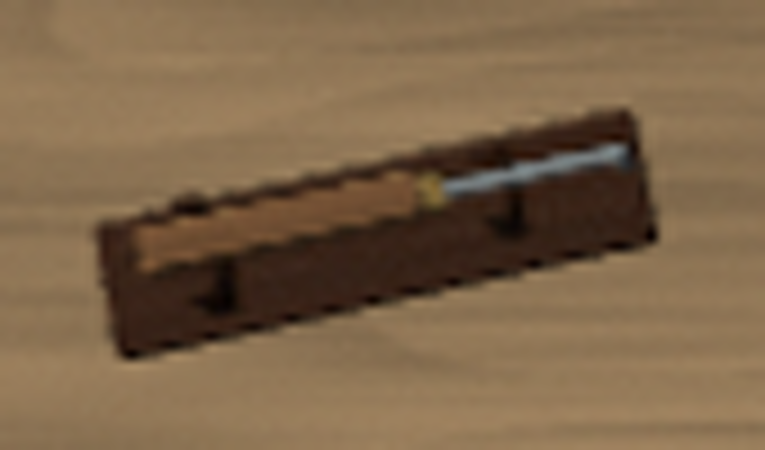

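```bash
python3 - <<'E'
from h import *
np.set_printoptions(precision=4,suppress=True)
T=lambda u:cr((215,135),8,u);S=lambda u:cr((215,225),6.6,u);T9=lambda u:cr((215,180),9,u)
# hook model pts: rear top mid(-50,0,9), ferrule front (50,0,5), bend (120,0,3)
m=np.array([[-50,8,9],[-50,-8,9],[50,0,0],[122,0,1]])/1e3
sp=[(475,400),(513,418),(575,155),(618,25)]
tp=[(137,228),(145,268),(443,188),(628,152)]
def pose(p,m):
    c,s=np.cos(p[3]),np.sin(p[3]);return m@np.array([[c,s,0],[-s,c,0],[0,0,1]])+p[:3]
def f(p):
    P=pose(p,m);return np.r_[(proj("side",P)-[S(u) for u in sp]).ravel(),(proj("top",P)-[T9(u) for u in tp]).ravel()]
r=least_squares(f,[.53,.35,.06,-1.37],x_scale=[.1,.1,.1,1]);print("hook",r.x,np.degrees(r.x[3]));print(r.fun.round(1))
mr=np.array([[-75,25,12],[125,25,12],[125,-25,12],[-75,-25,12]])/1e3
tr=[(98,228),(628,112),(655,236),(122,350)]
def g(p):
    return (proj("top",pose(np.r_[p[:2],0,p[2]],mr))-[T9(u) for u in tr]).ravel()
q=least_squares(g,[.53,.35,-1.37]);print("rest",q.x,np.degrees(q.x[2]),q.fun.round(1))
for n,px,z in[("spare",(348,136),0),("dropper",(301,142),0),("brass",(357,254),.014),("jar",(402,256),.045),("smallhooktip",(250,175),.0),("gift",(192,216),.035)]:
    print(n,onz("top",px,z))
T=lambda u:cr((425,130),6,u)
# tray front wall top edge, z=.024
for n,u in[("D wall L",(131,145)),("D wall R",(146,315)),("T L",(165,345)),("T R",(178,517))]: print(n,onz("top",T(u),.024))
for n,u,z in[("front wall bottom upper",(128,140),0),("mid bottom",(147,336),0),("lowwall",(165,541),0),("front top L",(183,78),.12),("front top R",(222,514),.12),("backL",(466,66),.12),("backR",(517,497),.12)]: print(n,onz("top",T(u),z))
E
```

```text
hook [ 0.5291  0.3498  0.0545 -1.3593] -77.8847387182616
[-0.4 -1.5  0.2 -2.7 -0.9  3.3 -0.1  0.3  0.4  0.4  0.5  0.9 -1.5  0.8
  0.2 -0.2]
rest [ 0.5286  0.3509 -1.3643] -78.17074814191014 [-0.7 -0.6  0.6 -0.7  0.7  0.4 -0.6  0.8]
spare [0.7672 0.0247 0.    ]
dropper [0.7481 0.1822 0.    ]
brass [0.3737 0.0036 0.014 ]
jar [ 0.3646 -0.134   0.045 ]
smallhooktip [0.637 0.351 0.   ]
gift [0.4973 0.5288 0.035 ]
D wall L [ 0.6964 -0.2961  0.024 ]
D wall R [ 0.6015 -0.2989  0.024 ]
T L [ 0.5849 -0.3083  0.024 ]
T R [ 0.4913 -0.3101  0.024 ]
front wall bottom upper [ 0.7058 -0.3012  0.    ]
mid bottom [ 0.5946 -0.3054  0.    ]
lowwall [ 0.4813 -0.309   0.    ]
front top L [ 0.7057 -0.2989  0.12  ]
front top R [ 0.4803 -0.3051  0.12  ]
backL [ 0.7114 -0.4469  0.12  ]
backR [ 0.4872 -0.4555  0.12  ]
```

Candidates, by pixel in the top view:
- **Hook:** brown hook on the brown rest (257,203), small brown hook on the bench (250,157), pink hook (308,268). I choose the one on the brown rest, as it is larger and not pink.
- **Rest:** brown (257,206) or pink (232,270). I choose the brown one.
- **Tray:** the upper bay (470,165) holds the dome, with its eye at (438,168). The lower bay holds the tins.

The crops confirm these choices.

```bash
cat >> h.py <<'E'
def plan(target,yaw,cur=None):
    "target xyz, tool-z world yaw deg -> dx,dy,dz,turn ; assumes pointing down"
    s=env.observe();R=s["tool_rot"];p=s["position"] if cur is None else np.array(cur)
    d=R.T@(np.array(target)-p);y=np.degrees(np.arctan2(R[1,2],R[0,2]))
    t=-np.radians((yaw-y+180)%360-180); return d.round(4),round(t,4)
E
python3 - <<'E'
from h import *
print(plan([.529,.350,.20],12,[.202,-.512,.245]))
E
```

```text
(array([ 0.046 ,  0.6206, -0.6817]), np.float64(-1.4044))
```

```bash
python3 -m jog '[[0,0.045,0.6206,-0.6817,-1.404],[0,0.045,0.6206,-0.6817,-1.404],[0,0.045,0.6206,-0.6817,-1.404],[0,0.045,0.6206,-0.6817,-1.404],[0,0.045,0.6206,-0.6817,-1.404],[0,0.045,0.6206,-0.6817,-1.404],[0,0.045,0.6206,-0.6817,-1.404],[0,0.045,0.6206,-0.6817,-1.404],[0,0.045,0.6206,-0.6817,-1.404],[0,0.045,0.6206,-0.6817,-1.404],[0,0.045,0.6206,-0.6817,-1.404],[0,0.045,0.6206,-0.6817,-1.404],[0,0.045,0.6206,-0.6817,-1.404],[0,0.045,0.6206,-0.6817,-1.404],[0,0.045,0.6206,-0.6817,-1.404],[0,0.045,0.6206,-0.6817,-1.404],[0,0.045,0.6206,-0.6817,-1.404],[0,0.045,0.6206,-0.6817,-1.404],[0,0.045,0.6206,-0.6817,-1.404],[0,0.045,0.6206,-0.6817,-1.404]]' 40
python3 - <<'E'
from h import *
print(plan([.529,.350,.055],12)); snap("side","a1",200,180,150,130,5)
E
```

```text
time_s: 2.1
position: [0.5289, 0.3529, 0.1987]
tool_rot: [[-0.002, -0.21, 0.978], [-0.0, 0.978, 0.21], [-1.0, 0.0, -0.002]]
ft_force: [0.5, -0.7, -0.2]
grip_width: 0.0424
(array([ 0.1437, -0.0028, -0.0003]), np.float64(0.0025))
```

View pics/a1.png

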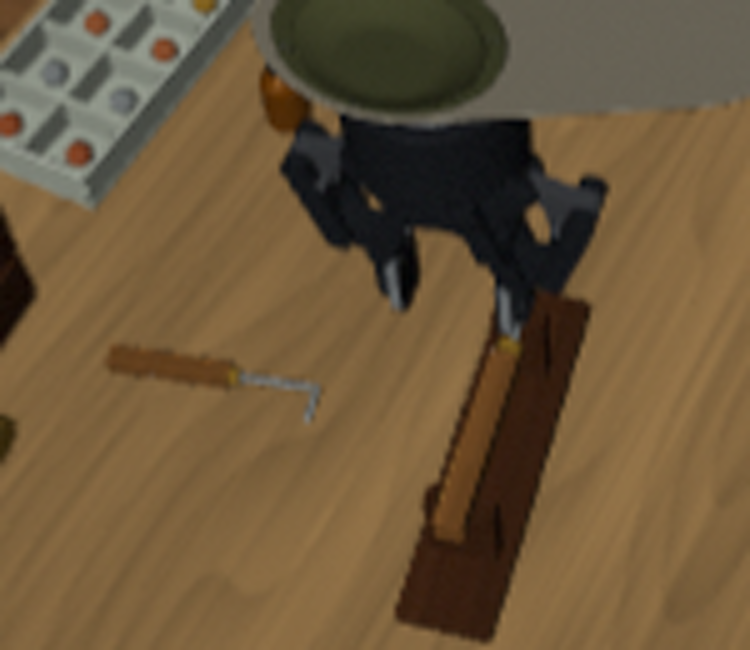

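```bash
python3 -m jog '[[0,0.05,0,0,0],[0,0.09,-0.002,0,0],[0,0.09,-0.002,0,0],[0,0.09,-0.002,0,0]]'
python3 - <<'E'
from h import *
s=env.observe();print(proj("side",s["position"]+[0,0,-.014]),cr((220,200),6,(0,0)))
print(plan([.529,.350,.055],12)); snap("side","a2",220,200,130,110,6);snap("top","a3",200,160,120,80,6)
E
```

```text
time_s: 2.55
position: [0.5297, 0.3477, 0.1115]
tool_rot: [[0.0, -0.207, 0.978], [0.0, 0.978, 0.207], [-1.0, -0.0, 0.0]]
ft_force: [0.7, 0.3, 0.7]
grip_width: 0.0427
[294.53192454 258.75871216] [219.58333333 199.58333333]
(array([ 0.0565,  0.0024, -0.0003]), np.float64(-0.0013))
```

View pics/a2.png

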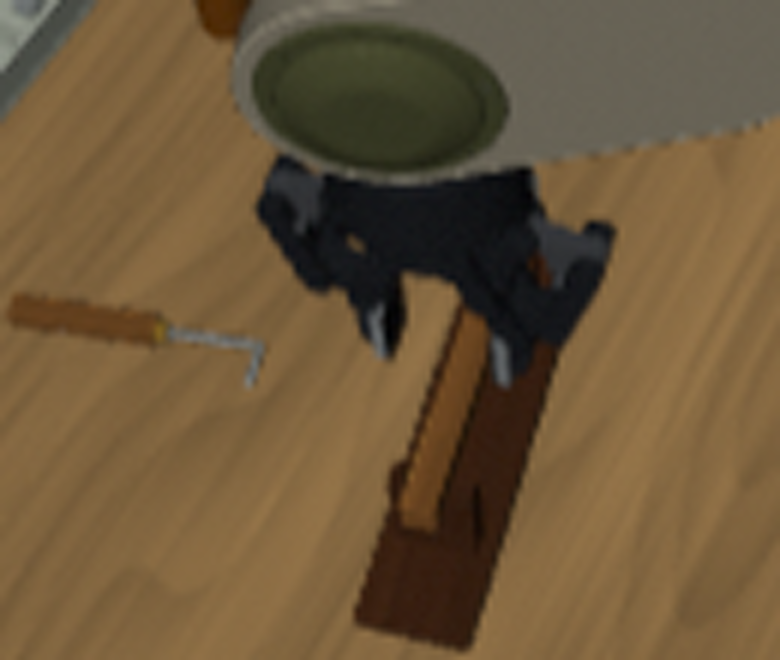

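View pics/a3.png

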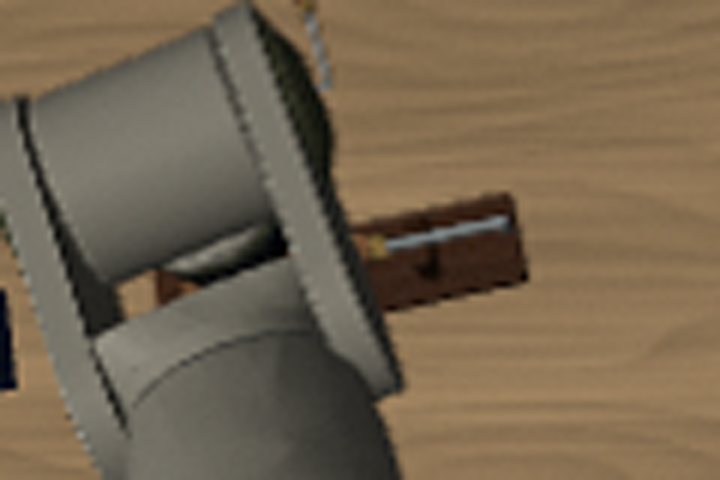

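```bash
python3 -m jog '[[0,0.03,0.002,0,0],[0,0.055,0.002,0,0],[0,0.055,0.002,0,0],[0,0.055,0.002,0,0],[-1,0.055,0.002,0,0],[-1,0.055,0.002,0,0],[-1,0.055,0.002,0,0],[-1,0.055,0.002,0,0],[-1,0.055,0.002,0,0],[-1,0.055,0.002,0,0]]' 60
```

```text
time_s: 3.65
position: [0.5298, 0.3506, 0.0573]
tool_rot: [[0.003, -0.208, 0.978], [0.001, 0.978, 0.208], [-1.0, 0.001, 0.003]]
ft_force: [-0.2, 0.1, 7.4]
grip_width: 0.0153
```

```bash
python3 -m jog '[[-1,-0.03,0,0,0],[-1,-0.07,0,0,0],[-1,-0.10,0,0,0],[-1,-0.10,0,0,0],[-1,-0.10,0,0,0]]'
python3 - <<'E'
from h import *
snap("side","b1",220,180,130,110,6);snap("top","b2",200,160,120,80,6)
E
```

```text
time_s: 4.15
position: [0.5289, 0.3503, 0.1558]
tool_rot: [[0.001, -0.207, 0.978], [0.0, 0.978, 0.207], [-1.0, 0.0, 0.001]]
ft_force: [-0.3, 0.6, -1.7]
grip_width: 0.015
```

View pics/b1.png

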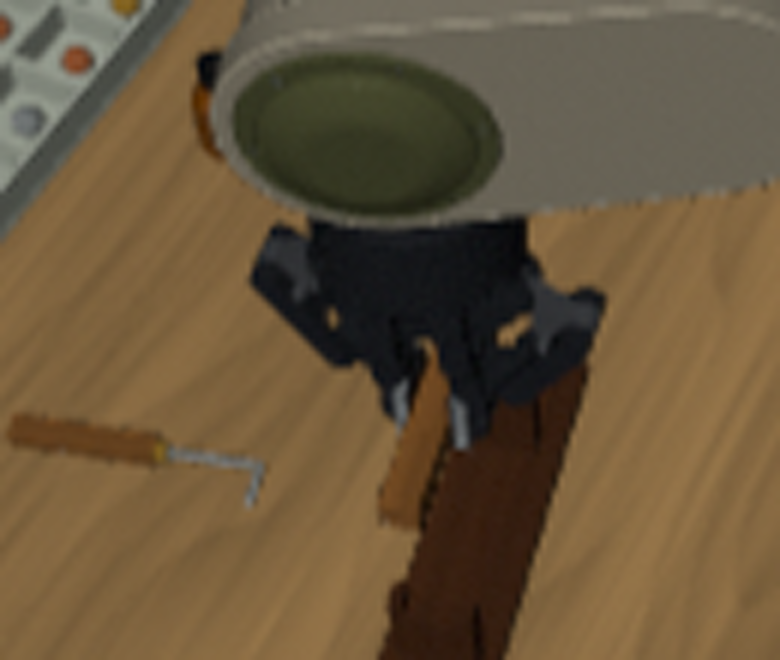

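View pics/b2.png

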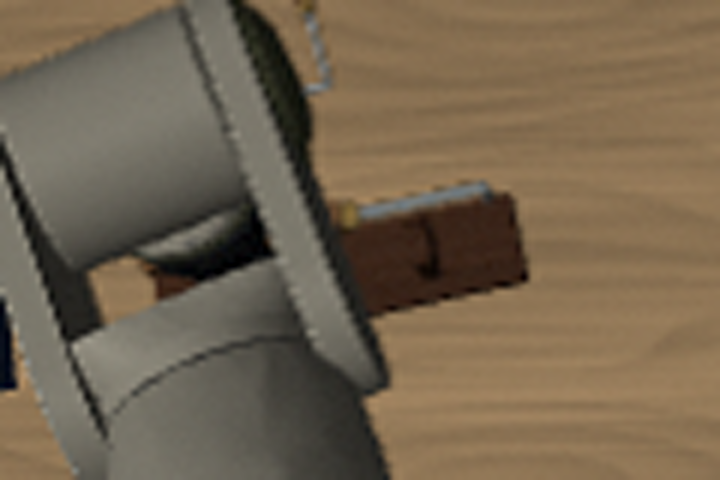

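```bash
python3 - <<'E'
from h import *
b=onz("top",cr((200,160),6,(488,187)),.164)
s=env.observe();print("bend",b,(b-s["position"])[:2], s["tool_rot"][:,1]*-.12)
print(plan([.645,-.147,.155],1.7,[.529,.350,.155]))
E
```

```text
bend [0.55203893 0.23077383 0.164     ] [ 0.02366454 -0.11925773] [ 2.49021902e-02 -1.17387724e-01  5.65723658e-05]
(array([ 2.000e-04, -5.103e-01,  1.030e-02]), np.float64(0.1794))
```

```bash
python3 -m jog '[[-1,0,-0.04,0.001,0.02],[-1,0,-0.09,0.002,0.04],[-1,0,-0.14,0.003,0.06],[-1,0,-0.19,0.004,0.08],[-1,0,-0.24,0.005,0.1],[-1,0,-0.29,0.006,0.12],[-1,0,-0.34,0.007,0.14],[-1,0,-0.39,0.008,0.16],[-1,0,-0.44,0.009,0.18],[-1,0,-0.48,0.01,0.18],[-1,0,-0.5103,0.0103,0.18],[-1,0,-0.5103,0.0103,0.18],[-1,0,-0.5103,0.0103,0.18]]'
python3 - <<'E'
from h import *
print(plan([.645,-.147,.075],1.7))
snap("side","c1",300,60,120,100,6);snap("top","c2",390,120,130,100,6)
E
```

```text
time_s: 5.55
position: [0.6444, -0.1469, 0.1538]
tool_rot: [[-0.002, -0.028, 1.0], [0.001, 1.0, 0.028], [-1.0, 0.001, -0.002]]
ft_force: [0.7, 0.5, -1.0]
grip_width: 0.0152
(array([ 0.0788, -0.0003,  0.0008]), np.float64(-0.0017))
```

View pics/c1.png

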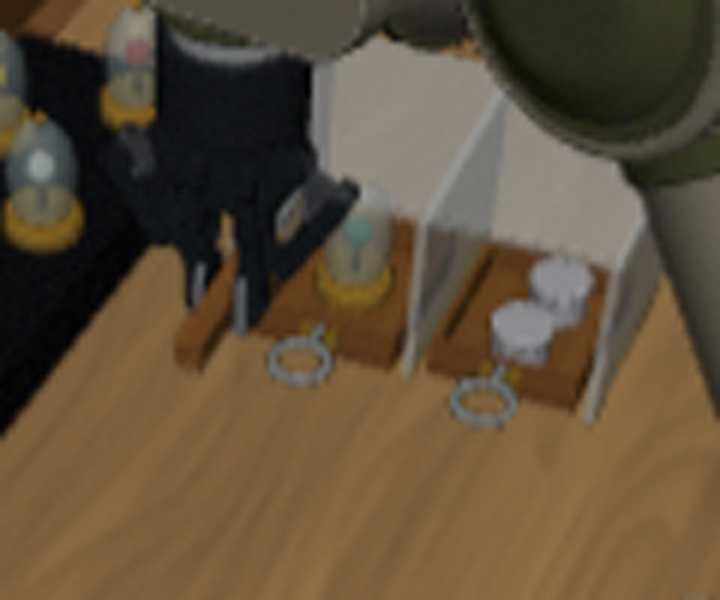

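View pics/c2.png

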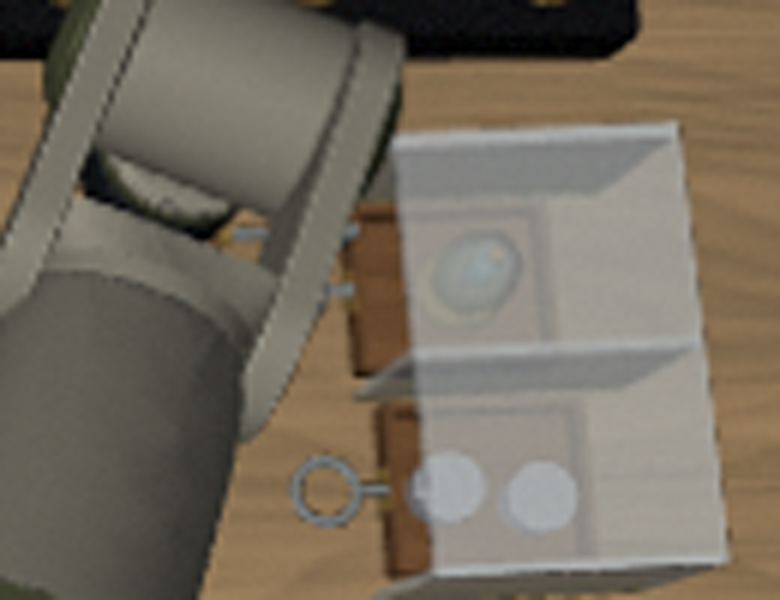

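```bash
python3 -m jog '[[-1,0.04,0,0.0005,0],[-1,0.076,0,0.0005,0],[-1,0.076,0,0.0005,0],[-1,0.076,0,0.0005,0]]'
python3 - <<'E'
from h import *
print(onz("top",cr((390,120),6,(357,230)),.162))
snap("side","c3",310,80,90,70,8);snap("top","c4",410,140,80,60,9)
s=env.observe();print(s["position"])
E
```

```text
time_s: 6.05
position: [0.6457, -0.1459, 0.0801]
tool_rot: [[-0.0, -0.03, 1.0], [0.0, 1.0, 0.03], [-1.0, 0.0, -0.0]]
ft_force: [0.1, 0.1, -1.8]
grip_width: 0.0149
[ 0.64626496 -0.2656538   0.162     ]
[ 0.64641631 -0.14657274  0.08171506]
```

View pics/c3.png

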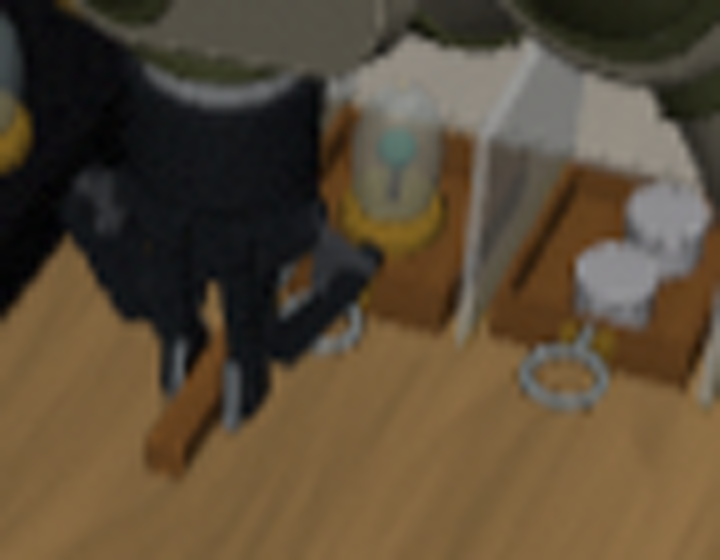

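View pics/c4.png

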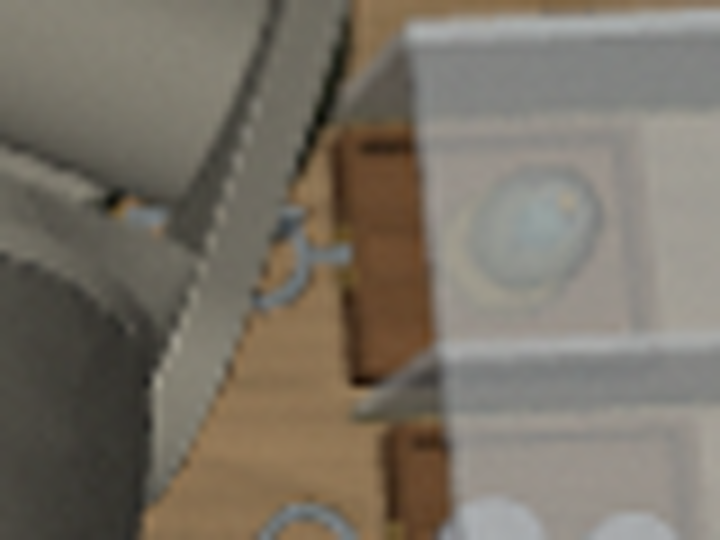

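```bash
python3 - <<'E'
from h import *
print(onz("top",cr((410,140),9,(303,213)),.088), onz("top",cr((410,140),9,(350,253)),.02))
print(onz("top",cr((410,140),9,(309,255)),.02),"ring outer right edge?")
print(plan([.645,-.149,.035],1.7))
E
```

```text
[ 0.64863716 -0.26684394  0.088     ] [ 0.65044407 -0.30122367  0.02      ]
[ 0.64982027 -0.28615957  0.02      ] ring outer right edge?
(array([ 0.0467, -0.0023, -0.0016]), np.float64(0.0001))
```

```bash
python3 -m jog '[[-1,0.01,-0.002,0.001,0],[-1,0.02,-0.002,0.001,0],[-1,0.03,-0.002,0.001,0],[-1,0.04,-0.002,0.001,0],[-1,0.046,-0.002,0.001,0],[-1,0.046,-0.002,0.001,0],[-1,0.046,-0.002,0.001,0]]'
python3 - <<'E'
from h import *
snap("side","d1",310,80,90,70,8);snap("top","d2",410,140,80,60,9)
s=env.observe();print(s["position"],s["ft_force"])
E
```

```text
time_s: 6.85
position: [0.6466, -0.1488, 0.0334]
tool_rot: [[0.0, -0.029, 1.0], [-0.0, 1.0, 0.029], [-1.0, -0.0, 0.0]]
ft_force: [-0.4, 0.7, -0.5]
grip_width: 0.0147
[ 0.64672615 -0.1488261   0.03383175] [-0.26912376  0.14852572 -1.15988189]
```

View pics/d1.png

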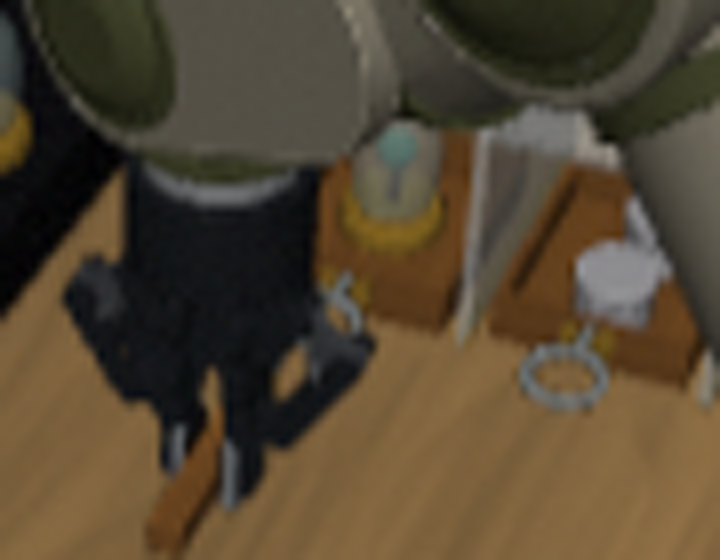

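View pics/d2.png

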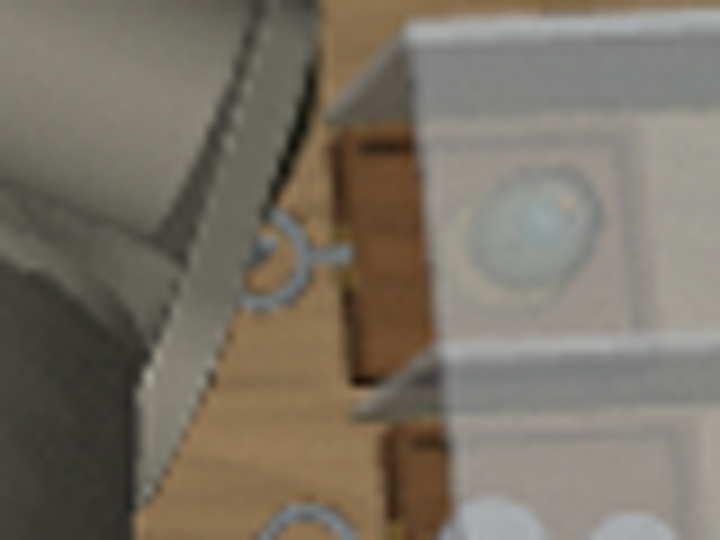

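```bash
python3 -m jog '[[-1,0,0.003,0,0],[-1,0,0.006,0,0],[-1,0,0.009,0,0],[-1,0,0.012,0,0],[-1,0,0.015,0,0],[-1,0,0.019,0,0],[-1,0,0.023,0,0],[-1,0,0.027,0,0],[-1,0,0.032,0,0],[-1,0,0.037,0,0],[-1,0,0.042,0,0],[-1,0,0.047,0,0],[-1,0,0.052,0,0],[-1,0,0.057,0,0],[-1,0,0.062,0,0],[-1,0,0.066,0,0],[-1,0,0.069,0,0],[-1,0,0.07,0,0]]'
python3 - <<'E'
from h import *
snap("side","e1",300,60,110,90,7);snap("top","e2",380,130,140,90,5.5)
E
```

```text
time_s: 8.75
position: [0.6444, -0.0784, 0.0333]
tool_rot: [[-0.0, -0.029, 1.0], [0.0, 1.0, 0.029], [-1.0, 0.0, -0.0]]
ft_force: [0.6, -2.4, -1.0]
grip_width: 0.0146
```

View pics/e1.png

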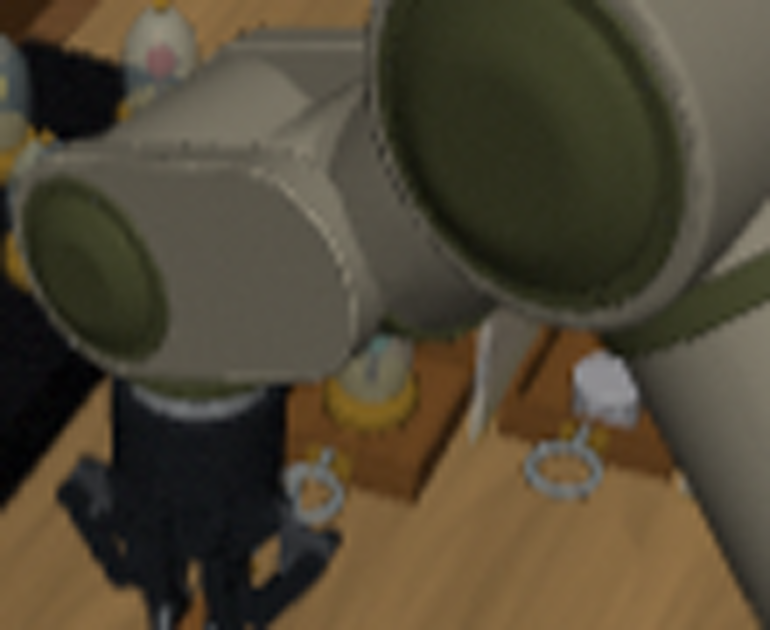

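View pics/e2.png

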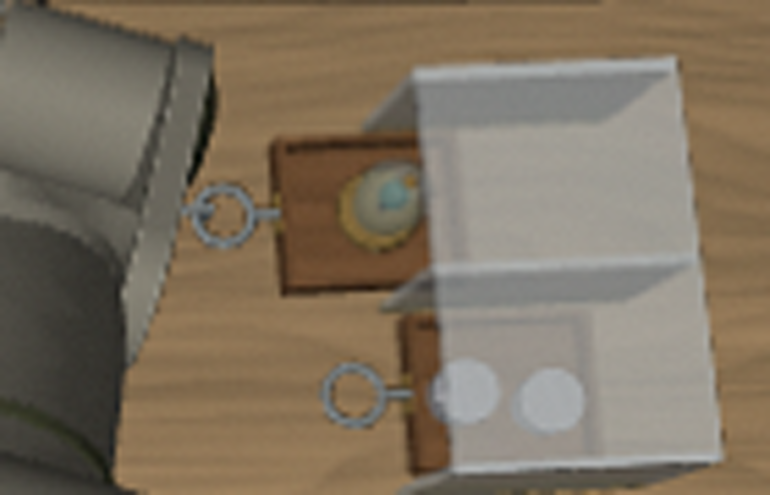

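The tray comes straight out with the dome standing and the tip against the ring at crop (205,212).

```bash
python3 -m jog '[[-1,0,0.002,0,0],[-1,0,0.004,0,0],[-1,0,0.007,0,0],[-1,0,0.011,0,0],[-1,0,0.016,0,0],[-1,0,0.021,0,0],[-1,0,0.026,0,0],[-1,0,0.031,0,0],[-1,0,0.036,0,0],[-1,0,0.041,0,0],[-1,0,0.046,0,0],[-1,0,0.051,0,0],[-1,0,0.056,0,0],[-1,0,0.061,0,0],[-1,0,0.066,0,0],[-1,0,0.071,0,0],[-1,0,0.075,0,0],[-1,0,0.078,0,0],[-1,0,0.08,0,0],[-1,0,0.08,0,0]]'
python3 - <<'E'
from h import *
snap("side","f1",280,60,130,110,6);snap("top","f2",370,130,150,90,5)
T=lambda u:cr((370,130),5,u)
print(T((0,0)))
E
```

```text
time_s: 10.85
position: [0.6421, 0.0015, 0.0334]
tool_rot: [[-0.0, -0.029, 1.0], [0.0, 1.0, 0.029], [-1.0, 0.0, -0.0]]
ft_force: [0.1, -0.1, -0.8]
grip_width: 0.0149
[369.6 129.6]
```

View pics/f1.png

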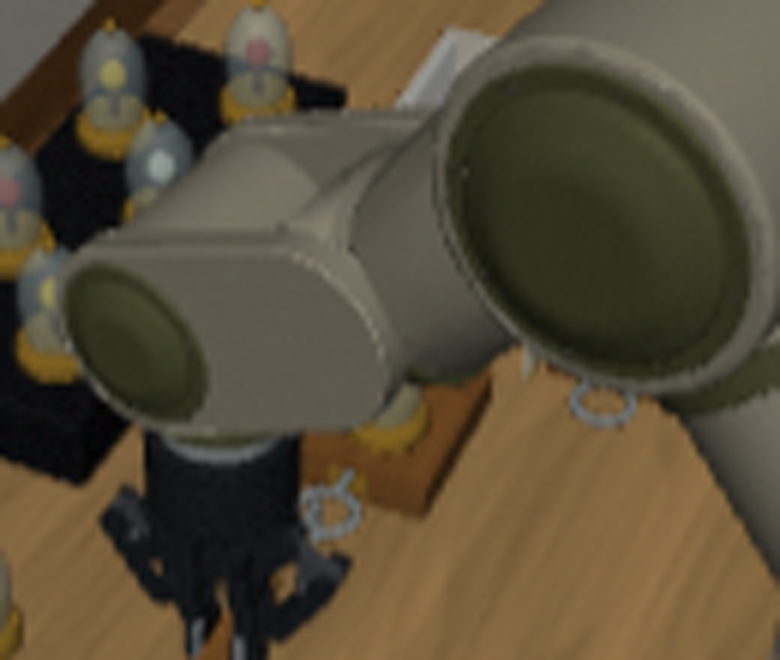

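View pics/f2.png

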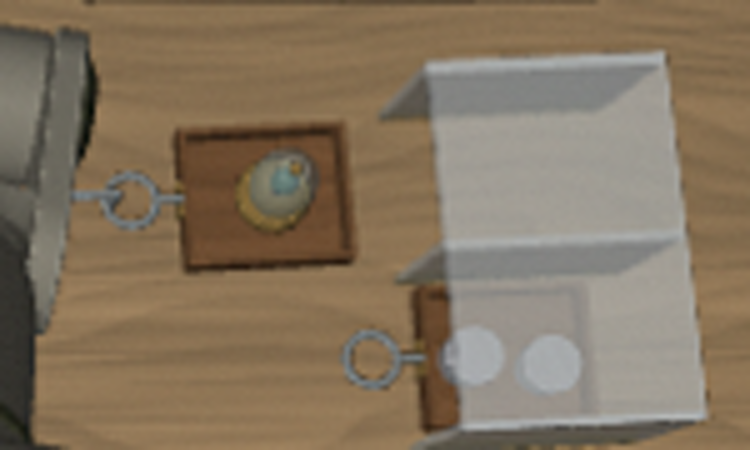

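```bash
python3 -m jog '[[-1,0,-0.004,0,0],[-1,0,-0.008,0,0],[-1,0,-0.008,0,0],[-1,-0.01,-0.008,0,0],[-1,-0.02,-0.008,0,0],[-1,-0.035,-0.008,0,0],[-1,-0.06,-0.008,0,0],[-1,-0.10,-0.008,0,0],[-1,-0.122,-0.008,0,0],[-1,-0.122,-0.008,0,0],[-1,-0.122,-0.008,0,0]]'
python3 - <<'E'
from h import *
snap("top","g1",300,130,220,90,3.6)
print(plan([.529,.350,.155],12))
E
```

```text
time_s: 12.05
position: [0.6421, -0.0066, 0.1555]
tool_rot: [[0.0, -0.029, 1.0], [-0.0, 1.0, 0.029], [-1.0, -0.0, 0.0]]
ft_force: [0.2, 0.5, -2.4]
grip_width: 0.0147
(array([-2.000e-04,  3.597e-01, -1.024e-01]), np.float64(-0.1804))
```

View pics/g1.png

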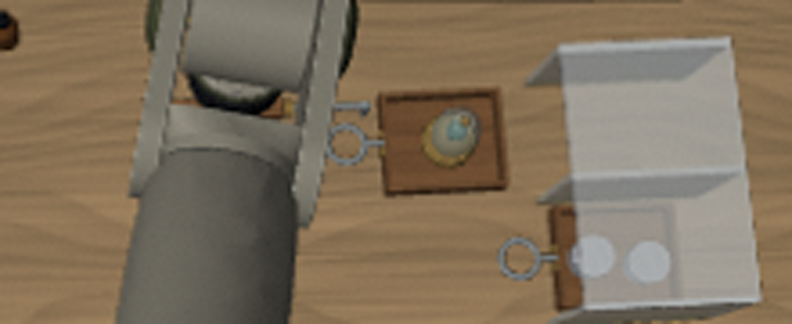

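The hook is free of the ring and the dome is standing. I'll carry it back over the rest.

```bash
python3 -m jog '[[-1,0,0.04,-0.011,-0.02],[-1,0,0.08,-0.023,-0.04],[-1,0,0.12,-0.034,-0.06],[-1,0,0.16,-0.046,-0.08],[-1,0,0.2,-0.057,-0.1],[-1,0,0.24,-0.068,-0.12],[-1,0,0.28,-0.08,-0.14],[-1,0,0.32,-0.091,-0.16],[-1,0,0.345,-0.098,-0.175],[-1,0,0.3597,-0.1024,-0.18],[-1,0,0.3597,-0.1024,-0.18],[-1,0,0.3597,-0.1024,-0.18],[-1,0,0.3597,-0.1024,-0.18]]'
python3 - <<'E'
from h import *
print(plan([.5292,.3502,.08],12));snap("top","i1",200,160,120,80,6)
E
```

```text
time_s: 13.4
position: [0.5302, 0.3484, 0.1551]
tool_rot: [[-0.0, -0.206, 0.979], [-0.001, 0.979, 0.206], [-1.0, -0.0, -0.0]]
ft_force: [-0.3, -0.8, -0.9]
grip_width: 0.0148
(array([ 0.0751,  0.002 , -0.0005]), np.float64(-0.0023))
```

View pics/i1.png

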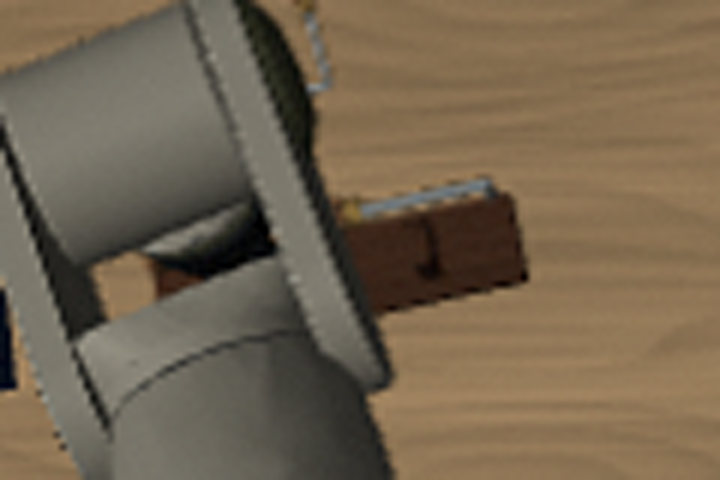

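```bash
python3 -m jog '[[-1,0.03,0.001,-0.001,0],[-1,0.06,0.001,-0.001,0],[-1,0.075,0.001,-0.001,0],[-1,0.075,0.001,-0.001,0],[-1,0.075,0.001,-0.001,0]]'
python3 - <<'E'
from h import *
print(plan([.5292,.3502,.055],12));snap("top","i2",230,180,90,60,8);snap("side","i3",240,220,90,90,6.6)
E
```

```text
time_s: 13.95
position: [0.529, 0.3501, 0.081]
tool_rot: [[0.001, -0.207, 0.978], [0.0, 0.978, 0.207], [-1.0, 0.0, 0.001]]
ft_force: [0.3, -0.3, -1.6]
grip_width: 0.0153
(array([0.026 , 0.0001, 0.0002]), np.float64(-0.0014))
```

View pics/i2.png

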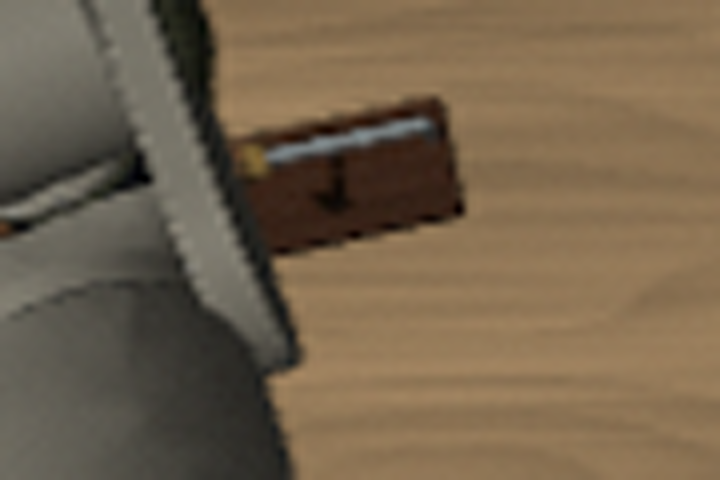

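View pics/i3.png

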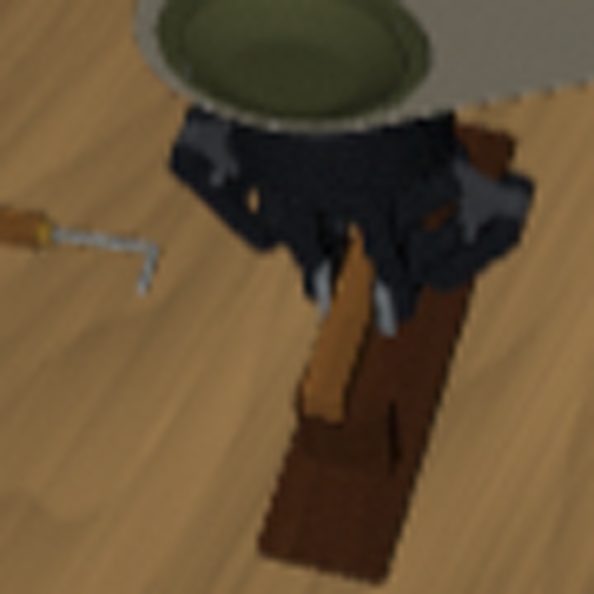

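```bash
python3 -m jog '[[-1,0.008,0,0,0],[-1,0.014,0,0,0],[-1,0.018,0,0,0],[-1,0.021,0,0,0],[-1,0.023,0,0,0],[-1,0.023,0,0,0],[-1,0.023,0,0,0]]'
```

```text
time_s: 14.75
position: [0.5284, 0.3507, 0.0574]
tool_rot: [[0.0, -0.208, 0.978], [0.0, 0.978, 0.208], [-1.0, 0.0, 0.0]]
ft_force: [0.4, -0.6, -0.1]
grip_width: 0.0149
```

```bash
python3 -m jog '[[-1,0.001,0,0,0],[-1,0.002,0,0,0],[-1,0.002,0,0,0],[-1,0.002,0,0,0]]'
```

```text
time_s: 15.15
position: [0.5285, 0.3506, 0.0573]
tool_rot: [[0.001, -0.208, 0.978], [0.0, 0.978, 0.208], [-1.0, 0.0, 0.002]]
ft_force: [-5.2, -3.0, 13.6]
grip_width: 0.0145
```

```bash
python3 -m jog '[[-1,-0.001,0,0,0],[-1,-0.001,0,0,0],[-0.5,-0.001,0,0,0],[-0.5,-0.001,0,0,0],[-0.3,-0.001,0,0,0],[-0.1,-0.001,0,0,0],[0,-0.001,0,0,0],[0,-0.001,0,0,0],[0,-0.001,0,0,0]]'
python3 - <<'E'
from h import *
snap("top","j2",230,180,90,60,8);snap("side","j3",240,220,90,90,6.6)
E
```

```text
time_s: 16.05
position: [0.5284, 0.3506, 0.0563]
tool_rot: [[0.0, -0.207, 0.978], [0.0, 0.978, 0.207], [-1.0, 0.0, 0.0]]
ft_force: [-0.9, -0.7, -0.3]
grip_width: 0.0426
```

View pics/j2.png

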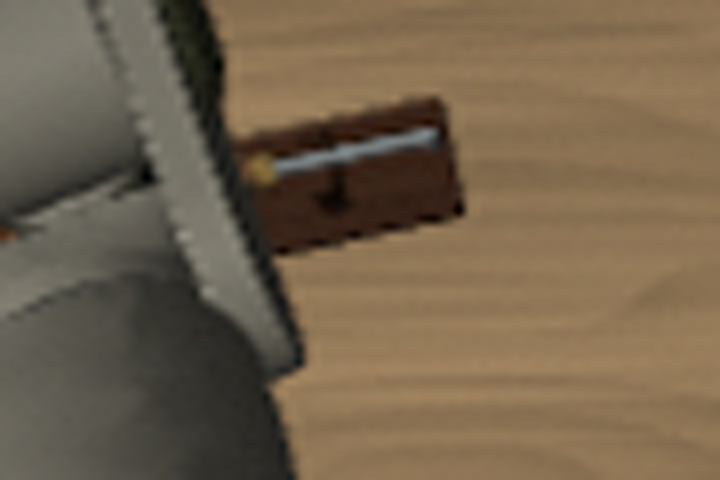

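View pics/j3.png

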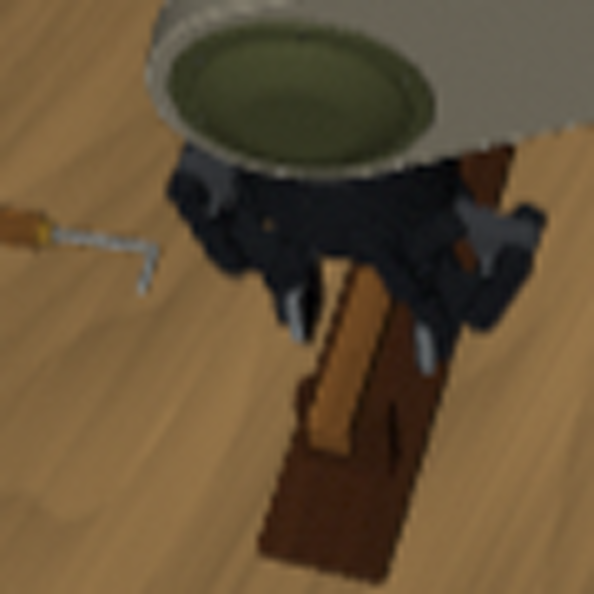

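Seated and released. I'll go straight up, then back away for a clear last look.

```bash
python3 -m jog '[[0,-0.02,0,0,0],[0,-0.05,0,0,0],[0,-0.1,0,0,0],[0,-0.15,0,0,0],[0,-0.19,0,0,0],[0,-0.19,-0.05,-0.05,0],[0,-0.19,-0.1,-0.1,0],[0,-0.19,-0.15,-0.15,0],[0,-0.19,-0.18,-0.15,0],[0,-0.19,-0.22,-0.15,0],[0,-0.19,-0.25,-0.15,0],[0,-0.19,-0.25,-0.15,0],[0,-0.19,-0.25,-0.15,0]]'
python3 - <<'E'
from h import *
snap("top","k1",215,180,85,50,9);snap("side","k2",200,60,220,260,2.3)
i=cv2.imread("pics/k1_full.png");cv2.imwrite("pics/k3.png",i)
E
```

```text
time_s: 17.45
position: [0.4336, 0.074, 0.2465]
tool_rot: [[0.0, -0.205, 0.979], [0.0, 0.979, 0.205], [-1.0, 0.0, 0.0]]
ft_force: [-0.1, -0.1, -0.4]
grip_width: 0.0427
```

View pics/k1.png

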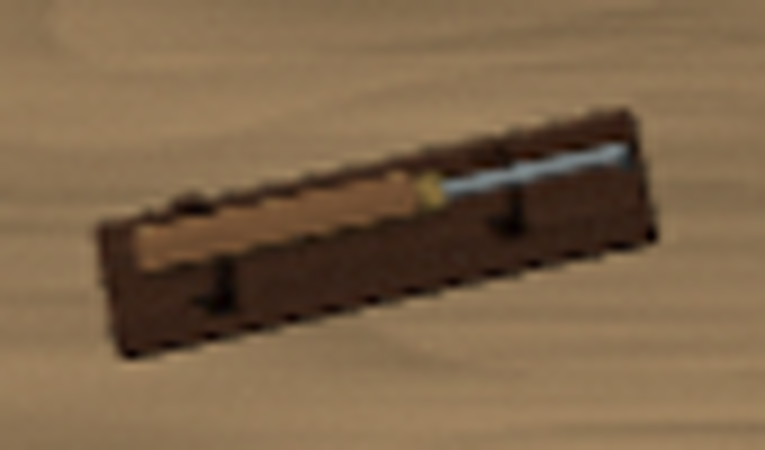

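View pics/k2.png

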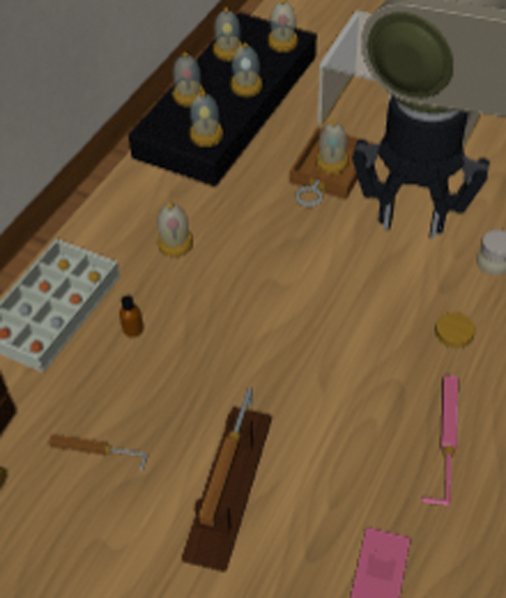

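View pics/k3.png

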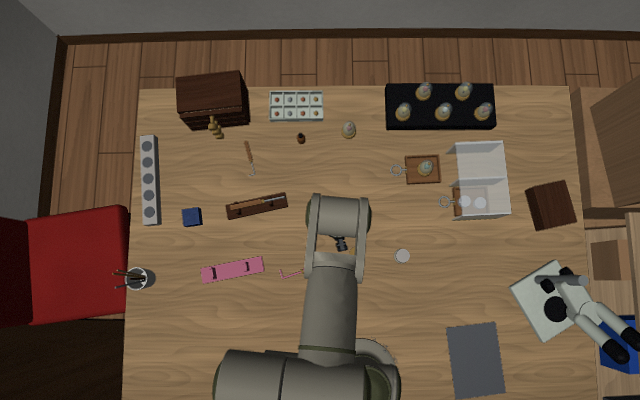

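```bash
python3 - <<'E'
from rig import env
import numpy as np
print(np.abs(env.observe()["qvel"]).max()); print(env.close_job())
E
```

```text
1.215508379999018
the job is handed in; nothing more can be done
None
```

The dome tray is out of the riser with the dome still standing in it, and the hook is back on its rest. I handed the job in at about 17.5 s of the 48 s.

- **What I did:** I took the larger brown hook from the brown rest and lowered its tip into the dome tray's eye. I then dragged the tray about 140 mm straight out, lifted the hook free, laid it back in both cradles and let go.
- **Last pictures:**
  - The back of the tray is about 27 mm clear of the riser's front.
  - The tin tray and the other things show no shift from their starting places. The arm hid the brass base in the last top view, but it shows in its place in the side view.
  - The hook lies where it began, to within a pixel.
- **What disagreed:**
  - My two-view heights on the hook came out at 54 to 62 mm against the stated 60 mm, so I gripped at the stated height.
  - The hook pressed on its rest with about 14 N while being set down. I backed off 1 mm before opening the fingers.
- **Forces:** The largest reading at the end of any move was that 14 N, far below the limits.

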